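Pack a clamping bed with spacer plates and a wedge

ROBOT

A 7-joint arm with a two-finger parallel gripper is mounted at the origin on a cart in front of the work surface, level with it; the furniture and walls round the work are solid. World frame = base frame: x ahead of the robot, y to its left, z up, the work surface at z = 0. Lengths are in mm, angles in rad, forces in N, time in s.
With the tool pointing down it reaches from about 375 to 925 mm from the base axis. Payload 3.1 kg.
Tool frame: the origin (TCP) lies midway between the tips of the shut fingers; the grasp point (between the pads) lies 19 mm behind it; z points along the fingers, y is the line along which they close (so a half turn about z gives the same grasp; the last joint's range is limited). The gripper opens to 85 mm and grips with 20 to 120 N. Pads are 22 mm wide; open, the fingers measure 114 mm over their backs; the gripper's body (76 mm by 85 mm) begins 54 mm behind the grasp point. The pads swing forward as they close: fully open they stand 13 mm farther back than shut.
Start: joints at [-1.214, 0.383, 0.044, 1.598, -0.018, 1.161, -0.05], TCP at [285.513, 583.94, 231.269] pointing down, gripper open.
Joint ranges: [-2.61, 2.61], [-0.41, 2.15], [-1.48, 1.57], [0, 2.5], [-1.57, 4.71], [0.05, 1.97], [-2.85, 2.85]. Speed limits (rad/s): [2.79, 2.79, 3.14, 3.14, 3.14, 3.14, 3.14].

INTERFACE

Orientations are given as [roll, pitch, yaw] about the fixed x, y, z axes, in that order (R = Rz(yaw) Ry(pitch) Rx(roll)).
In Python, from plant import status, vision, finish_job gives the robot as it stands.
- The arm moves only by the shell command python3 -m pendant 'ROWS' [FORCE]. ROWS is a JSON object of lists of equal length, an entry for each row: "travel": the shift along the world's x, y, z in cm, a list of three; "roll": the turn about the world's z in rad; "fingers": the finger opening in cm, from 0 to 8.54. A call has 1 to 12 rows; each row shifts and turns the commanded pose from where the row before left it; what a row does not reach is not made up. A row lasts 1/12 s, in which the tool goes at most 41.7 mm and 7.16 degrees, less where a joint would pass 70% of its speed; a pose out of reach is approached as far as the arm can. A call with a gripper value outside its range is refused whole. The fingers move at their own pace and stop on an object; FORCE is the grip in N (left out, the last holds). Time passes only in rows, so rows that do not move let the fingers close. It gives the time, the measured TCP pose, the force, the opening and the grip force at its end, in the units of the state.
- status.get_obs(): the state, without advancing time (a new reading comes with each control period).
- vision.grab_frame(name): name is "side" or "top"; returns a dict with "img" (420x560x3 uint8, red, green, blue), "depth" (420x560 float32, mm along the optical axis (not along the pixel's ray), 0 where there is no reading), "vfov" (degrees; the focal length in pixels is half the picture's height over the tangent of half this angle, whatever the lens; pixels are square), "cx", "cy" (the principal point, pixels), "origin" and "rotation" of the camera in the world. Camera axes: x right, y down, z forward; pixel columns grow to the right and rows downward; lengths in mm; the calibration is good to about 2 mm. A picture is of the moment at which its call begins.
- finish_job(): hands the job in; it is judged then, once.
Trained networks look in the newest picture that a camera, given by its name, has taken for a name from the list of things; names that differ only in an ending like _2 or _b are one class to them, and where a whole thing is asked for, a point or a joint stands for the part that bears it (a point fixed in the world has none). Each returns a list of dicts, best first, with "conf" (0 to 1); they miss things now and then, are a little off and sometimes report something else, mostly with a low value. They report only what shows in the picture. A call takes as long as a camera call. They do not tell look-alikes from the thing itself.
- vision.look_for(camera, name): "xyz" ([x, y, z] in mm, in world coordinates, good to about 4 mm: the middle of the surface that is visible of it).
The state is a dict: "time_s": time; "qpos": joint angles; "joint_velocities": joint speeds; "joint_torque": joint torques, N m; "ee_pos": TCP position; "tool_rot": TCP orientation; "ft_force": force on the tool from outside, world axes, zero at the start; "ft_torque": the same for the moment, N m; "width": finger opening in mm; "grip_force": force on a finger pad.
Only numpy, scipy, OpenCV 4.12 (cv2) and the standard library are available. Lean on these libraries where they do the work, as an engineer would, in place of code of your own. Each camera call takes 0.05 s, during which the arm holds its last target. There are 200 camera calls.

TASK

Clamp the white ceramic block in the small clamping bed. Take spacer plates from the rack and stand them upright on the bed floor, one after another, between the block and the sloping jaw, until the gap left is one that the wedge can close (leave spare plates in the rack, and leave the other things on the bench alone). Then push the wedge, thin end down and sloping side to the jaw, into that gap until you feel it jam and the block is tight against the stop, pressing firmly but without ramming it, and finish still gripping the wedge and keeping it pressed in.

Things in the scene. Friction and masses are not known exactly. Their poses are not given: they have to be found in the camera images.
- bed: Fixed clamping bed: aluminium base plate 74 (x) x 160 (y) x 10 mm high, no side walls. Origin: centre of its underside; its top (bed floor) is z = 10 mm. The clamping line is its y axis at x = 0. A steel stop stands at its +y end, the jaw towards -y. Turned up to 0.3 rad from the world axes; bed or rack may be the left one
- stop: The bed's fixed dark steel stop, 50 (x) x 16 (y) x 50 mm high. Origin: on the bed floor, middle of its upright face, which looks to -y and lies at y = +60 mm in the bed's frame
- jaw: Dark steel jaw locked to the bed (place along it varies), 40 mm in x, 50 mm high, bed's yaw. Origin: on the bed floor at the foot of its sloping face, which looks to +y and leans back: at height h it is at y = -0.45 h, so the gap is a funnel. Width to pack, at the floor = (stop face y - jaw origin y, bed frame) - 40 mm block; it is 15 to 29 mm
- block: White ceramic block 40 x 40 x 50 mm high, about 0.25 kg, loose, standing on the bed floor up to 3 mm short of the stop, with the bed's yaw; a push of up to 9 N slides it against the stop; pressing the wedge down with 10 to 20 N clamps it well. Origin: centre of its underside
- plate_1: Aluminium spacer plate, 44 mm wide (x), 9 mm thick (y), 60 mm high, top corners rounded 14 mm, 0.06 kg, standing upright in a 20 mm deep rack slot. Origin: centre of its underside, z up. Grip across the 44 mm width, about 44 mm above its underside. Once it stands by the block it can be pushed towards the stop together with the block
- plate_2: Second spacer plate, the same as plate_1. All plates have the same width, so when one goes in close beside another the fingers can rub on or catch the standing plate's edge: press on (14 N does no harm), shift 1.5 mm sideways and try again, or let it drop the last few mm
- plate_3: Third spacer plate, the same as plate_1
- wedge: Aluminium wedge, 70 mm high, 0.1 kg, thin end down. Origin: centre of the thin end, 14 (y) x 40 mm (x). Face y = +7 mm is upright (to plates); the other slopes as the jaw, to y = -29.5 at 50 mm height. Head above that 52 mm wide (x), centred y = -11; grip it 56 mm up. With r mm left at the floor it jams (14-r)/0.45 mm above it; r 1 to 12.5: so 1 plate for widths to 20 mm, else 2
- plate_rack: Fixed grey rack, 62 (x) x 138 (y) x 26 mm high, floor 6 mm thick. Origin: centre of its underside. Plates 1, 2, 3 stand at y = +48, +22, -4 mm, the wedge (its thin end's centre) at y = -34 mm, all with the rack's yaw and 6 mm up; the wedge's sloping side is towards -y, as it must be on the bed
- crucible: Bystander: porcelain crucible, 44 mm across, 37 mm high; leave alone
- petri_dish: Bystander: glass petri dish, 89 mm across, 18 mm high; leave alone
- tape_roll: Bystander: roll of tape lying flat, 100 mm across, 25 mm high; leave alone
- mortar: Bystander: white mortar, 89 mm across, 51 mm high; leave alone
Mind the look-alikes: they are no part of the job. What is shaped like the plate_2 but yellow is not meant.

How it is judged (in metres and radians):
On the way, in this order (a step that is already met when the one before it is completed fails the run):
1. at least one spacer plate stands upright on the bed floor between block and jaw, let go (((x of plate_1 in the frame of bed between -0.012 and 0.012 m and y of plate_1 in the frame of bed between -0.03 and 0.02 m and z of plate_1 in the frame of bed between 0.007 and 0.0125 m and angle between plate_1's own z axis and vertical below 0.12 rad) or (x of plate_2 in the frame of bed between -0.012 and 0.012 m and y of plate_2 in the frame of bed between -0.03 and 0.02 m and z of plate_2 in the frame of bed between 0.007 and 0.0125 m and angle between plate_2's own z axis and vertical below 0.12 rad) or (x of plate_3 in the frame of bed between -0.012 and 0.012 m and y of plate_3 in the frame of bed between -0.03 and 0.02 m and z of plate_3 in the frame of bed between 0.007 and 0.0125 m and angle between plate_3's own z axis and vertical below 0.12 rad)) and contact force between the fingers and plate_1 below 0.2 N and contact force between the fingers and plate_2 below 0.2 N and contact force between the fingers and plate_3 below 0.2 N), for 0.2 s.
2. the wedge is jammed between plates and jaw (contact force between wedge and jaw above 2 N and contact force between block and stop above 1.5 N and z of wedge in the frame of bed between 0.0105 and 0.045 m), for 0.2 s.
At the end, for the whole second after the job is handed in: Fingers grip the wedge (>3 N), upright, square, on the bed line (12 mm), thin end 0.5-35 mm off the bed floor; wedge bears on jaw >2 N, block on stop >1.5 N. One or more plates stand upright on the bed floor (2.5 mm) between block and jaw (12 mm of line), the rest are in the rack (all of step 2 and contact force between the fingers and wedge above 3 N and angle between wedge's own z axis and vertical below 0.12 rad and x of wedge in the frame of bed between -0.012 and 0.012 m and angle between the y axis of wedge and the y axis of bed, either way round below 0.15 rad and linear speed of wedge below 0.02 m/s and x of block in the frame of bed between -0.008 and 0.008 m and z of block in the frame of bed between 0.007 and 0.0125 m and angle between block's own z axis and vertical below 0.1 rad and ((x of plate_1 in the frame of bed between -0.012 and 0.012 m and y of plate_1 in the frame of bed between -0.03 and 0.02 m and z of plate_1 in the frame of bed between 0.007 and 0.0125 m and angle between plate_1's own z axis and vertical below 0.12 rad) or (x of plate_2 in the frame of bed between -0.012 and 0.012 m and y of plate_2 in the frame of bed between -0.03 and 0.02 m and z of plate_2 in the frame of bed between 0.007 and 0.0125 m and angle between plate_2's own z axis and vertical below 0.12 rad) or (x of plate_3 in the frame of bed between -0.012 and 0.012 m and y of plate_3 in the frame of bed between -0.03 and 0.02 m and z of plate_3 in the frame of bed between 0.007 and 0.0125 m and angle between plate_3's own z axis and vertical below 0.12 rad)) and ((x of plate_1 in the frame of bed between -0.012 and 0.012 m and y of plate_1 in the frame of bed between -0.03 and 0.02 m and z of plate_1 in the frame of bed between 0.007 and 0.0125 m and angle between plate_1's own z axis and vertical below 0.12 rad) or (x of plate_1 in the frame of plate_rack between -0.02 and 0.02 m and y of plate_1 in the frame of plate_rack between -0.06 and 0.06 m and z of plate_1 in the frame of plate_rack between -0.002 and 0.015 m)) and ((x of plate_2 in the frame of bed between -0.012 and 0.012 m and y of plate_2 in the frame of bed between -0.03 and 0.02 m and z of plate_2 in the frame of bed between 0.007 and 0.0125 m and angle between plate_2's own z axis and vertical below 0.12 rad) or (x of plate_2 in the frame of plate_rack between -0.02 and 0.02 m and y of plate_2 in the frame of plate_rack between -0.06 and 0.06 m and z of plate_2 in the frame of plate_rack between -0.002 and 0.015 m)) and ((x of plate_3 in the frame of bed between -0.012 and 0.012 m and y of plate_3 in the frame of bed between -0.03 and 0.02 m and z of plate_3 in the frame of bed between 0.007 and 0.0125 m and angle between plate_3's own z axis and vertical below 0.12 rad) or (x of plate_3 in the frame of plate_rack between -0.02 and 0.02 m and y of plate_3 in the frame of plate_rack between -0.06 and 0.06 m and z of plate_3 in the frame of plate_rack between -0.002 and 0.015 m))); the arm keeps its last pose, push and grip.
It fails at once if the crucible is pushed away (over 30 mm) (distance of crucible from where it was at the start of the episode above 0.03 m).
It fails at once if the petri dish is pushed away (over 30 mm) (distance of petri_dish from where it was at the start of the episode above 0.03 m).
It fails at once if the tape roll is pushed away (over 30 mm) (distance of tape_roll from where it was at the start of the episode above 0.03 m).
It fails at once if the mortar is pushed away (over 30 mm) (distance of mortar from where it was at the start of the episode above 0.03 m).
It fails at once if the wedge is rammed in (over 80 N between block and stop) (contact force between block and stop above 80 N).
It also fails if it takes over 72 s, if anything falls off the work surface, if the arm or the gripper's body presses on something with over 40 N, if the wrist force passes 120 N, or if a joint passes its speed limit or range.

## Working session

There is one attempt and no reset: what is moved stays moved. The work goes in short steps, Python scripts to look and compute and a shell command to move; the robot and the scene stay as the last step left them, time stands still between calls to the robot, and variables do not carry over. Pictures are saved under pics/ and viewed, at most 10 in all, crops included, and the job is handed in when it is done.

```bash
mkdir -p pics; python3 - <<'E'
from plant import status, vision
import cv2,numpy as np
o=status.get_obs();print({k:np.round(v,3).tolist() for k,v in o.items()})
ims=[]
for c in ("top","side"):
    f=vision.grab_frame(c);np.savez(f"{c}0.npz",**f)
    print(c,f["vfov"],f["cx"],f["cy"],f["origin"],np.round(f["rotation"],4).tolist())
    cv2.imwrite(f"pics/{c}0.png",f["img"][:,:,::-1])
    for n in ["bed","stop","jaw","block","plate_1","wedge","plate_rack","crucible","petri_dish","tape_roll","mortar"]:
        print(n,[(np.round(d["xyz"]).tolist(),round(d["conf"],2)) for d in vision.look_for(c,n)][:5])
E
```

```text
{'time_s': 0.0, 'qpos': [-1.214, 0.384, 0.044, 1.6, -0.018, 1.161, -0.05], 'joint_velocities': [0.003, -0.0, -0.0, 0.0, 0.001, 0.001, -0.001], 'joint_torque': [-0.001, -43.346, 1.024, -24.951, 0.011, 0.011, -0.0], 'ee_pos': [285.113, 583.064, 229.879], 'tool_rot': [-3.139, 0.0, 2.687], 'ft_force': [0.229, -0.248, 0.444], 'ft_torque': [-0.012, 0.033, -0.031], 'grip_force': 0.0, 'width': 85.596}
top 57.14218897022445 283.24133257989973 213.91633814786752 [509.03353437 273.95425134 910.09431487] [-3.0709, -0.0068, -1.5792]
bed [([517.0, 67.0, 8.0], 0.59)]
stop [([545.0, 131.0, 62.0], 0.68)]
jaw [([516.0, 43.0, 49.0], 0.86)]
block [([485.0, 337.0, 26.0], 0.75), ([542.0, 131.0, 65.0], 0.45)]
plate_1 [([501.0, 368.0, 67.0], 0.69), ([484.0, 320.0, 64.0], 0.64), ([590.0, 365.0, 55.0], 0.57), ([491.0, 343.0, 64.0], 0.55), ([451.0, 516.0, 23.0], 0.41)]
wedge [([472.0, 277.0, 77.0], 0.92)]
plate_rack [([605.0, 495.0, 29.0], 0.53)]
crucible [([696.0, 91.0, 24.0], 0.77)]
petri_dish [([485.0, 334.0, 24.0], 0.72), ([686.0, 201.0, 19.0], 0.6)]
tape_roll [([448.0, 516.0, 21.0], 0.89)]
mortar [([606.0, 493.0, 30.0], 0.88)]
side 44.78692952390899 280.49848759877193 211.4891953042499 [635.41744951 887.93309821 950.09147002] [-2.5312, 0.008, 3.0288]
bed [([531.0, 127.0, 8.0], 0.97)]
stop [([541.0, 133.0, 46.0], 0.88), ([602.0, 479.0, 32.0], 0.73)]
jaw [([514.0, 40.0, 50.0], 0.78)]
block [([528.0, 99.0, 61.0], 0.58)]
plate_1 [([593.0, 372.0, 38.0], 0.86), ([482.0, 325.0, 62.0], 0.71), ([492.0, 348.0, 55.0], 0.65), ([496.0, 378.0, 49.0], 0.61)]
wedge [([468.0, 292.0, 81.0], 0.64)]
plate_rack [([502.0, 377.0, 24.0], 0.56)]
crucible [([470.0, 292.0, 80.0], 0.28)]
petri_dish [([686.0, 203.0, 19.0], 0.62)]
tape_roll [([451.0, 513.0, 31.0], 0.88)]
mortar [([601.0, 482.0, 32.0], 0.81), ([541.0, 134.0, 45.0], 0.22)]
```

View pics/top0.png

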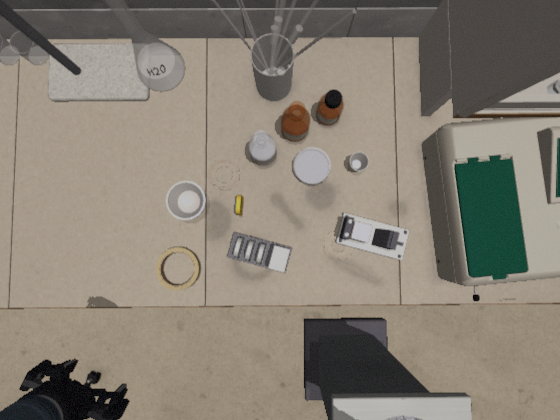

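View pics/side0.png

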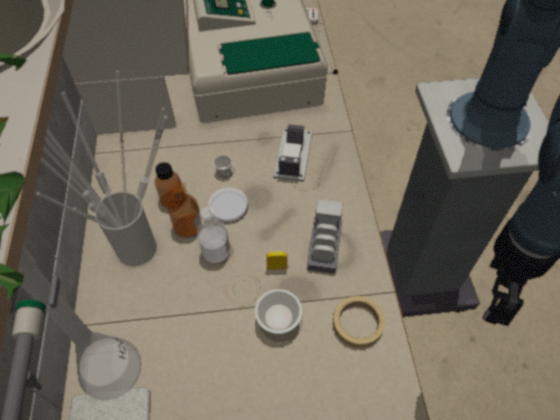

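The top picture shows the rack at about (260,252) with plates at (237,244), (249,248), (261,252) and the pale wedge head at (280,260). The bed is at (372,236): stop at (347,228), white block at (358,231), jaw at (383,239).

Things that could be taken for a plate are the yellow look-alike at (239,205), which I reject, and the three grey rack plates, which I choose. The white mortar (186,202) and the dish (312,166) are bystanders.

Next I rectify to the known heights for one close crop and a measurement.

```bash
cat > cam.py <<'E'
import numpy as np,cv2
from scipy.spatial.transform import Rotation as R
def load(n): return dict(np.load(n))
def fr(f):
    r=np.asarray(f["rotation"]); M=r if r.shape==(3,3) else R.from_euler("xyz",r).as_matrix()
    F=f["img"].shape[0]/2/np.tan(np.radians(float(f["vfov"]))/2)
    return M,np.asarray(f["origin"]),F
def proj(f,P):
    M,o,F=fr(f);c=(np.atleast_2d(P)-o)@M
    return np.c_[F*c[:,0]/c[:,2]+f["cx"],F*c[:,1]/c[:,2]+f["cy"]]
def cloud(f):
    M,o,F=fr(f);d=f["depth"];v,u=np.mgrid[:d.shape[0],:d.shape[1]]
    P=np.dstack([(u-f["cx"])/F*d,(v-f["cy"])/F*d,d])@M.T+o
    P[d==0]=np.nan
    return P
def rect(f,x0,y0,yaw,z,hx,hy,s=4):
    """orthographic view of plane z in a local frame; columns = local x, rows = -local y"""
    c=np.array([[-hx,hy],[hx,hy],[hx,-hy],[-hx,-hy]],float)
    Rm=np.array([[np.cos(yaw),-np.sin(yaw)],[np.sin(yaw),np.cos(yaw)]])
    w=c@Rm.T+[x0,y0]
    p=proj(f,np.c_[w,np.full(4,z)]).astype(np.float32)
    H=cv2.getPerspectiveTransform(p,np.array([[0,0],[2*hx*s,0],[2*hx*s,2*hy*s],[0,2*hy*s]],np.float32))
    return cv2.warpPerspective(f["img"],H,(int(2*hx*s),int(2*hy*s)),flags=cv2.INTER_CUBIC)
E
python3 - <<'E'
from cam import *
t=load("top0.npz");s=load("side0.npz")
# regions by height, both cams
for n,f in(("top",t),("side",s)):
    P=cloud(f);
    def reg(cx,cy,r,lo,hi):
        m=(np.hypot(P[...,0]-cx,P[...,1]-cy)<r)&(P[...,2]>lo)&(P[...,2]<hi);return P[m]
    for nm,a in dict(bed=(525,88,95,5,15),bed60=(528,88,80,52,68),rack26=(487,320,85,20,32),plates=(490,345,45,55,75),wedge=(470,280,40,68,85),table=(560,280,20,-9,9)).items():
        q=reg(*a)
        if len(q)<5: print(n,nm,len(q));continue
        r=cv2.minAreaRect(q[:,:2].astype(np.float32));print(n,nm,len(q),np.round(r[0],1),np.round(r[1],1),round(r[2],1),"z",round(np.median(q[:,2]),1))
rows=[]
for f in(t,s):
    rows.append(np.hstack([rect(f,527,88,-.31,60,50,90,3),rect(f,487,322,-.31,66,50,90,3)]))
im=np.hstack(rows)[:,:,::-1]
im=cv2.resize(im,None,fx=.66,fy=.66) if im.shape[1]>800 else im
cv2.imwrite("pics/rect.png",im)
print(im.shape)
E
```

```text
top bed 928 [522.7  65.9] [145.3  74.1] 74.4 z 9.0
top bed60 712 [525.4  74.1] [120.6  49.6] 75.1 z 58.6
top rack26 796 [485.4 322.7] [138.  59.] 74.4 z 24.8
top plates 246 [491.5 343.9] [61.  42.5] 74.2 z 63.6
top wedge 408 [472.9 277.9] [36.3 52. ] 73.9 z 74.5
top table 220 [559.4 279.8] [38.  38.2] 89.5 z -1.7
side bed 582 [523.9  87.3] [170.3 174.7] 27.9 z 10.6
side bed60 567 [522.8  77.2] [124.8  49.5] 74.0 z 60.3
side rack26 530 [484. 326.] [140.4  59. ] 74.3 z 26.5
side plates 400 [489.3 345.9] [64.7 43.2] 74.1 z 63.9
side wedge 392 [471.1 280.7] [40.  51.8] 72.8 z 76.4
side table 212 [560.7 279.7] [38.6 37.7] 81.8 z 0.4
(356, 792, 3)
```

View pics/rect.png

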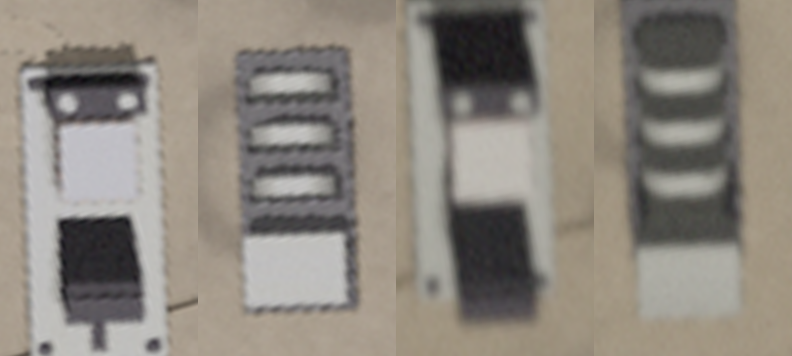

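The crop confirms grey plates at local rows 83, 134 and 185 and the wedge head at row 270. On the bed it shows the stop, white block and jaw. Bed and rack yaw are both about -0.275. The width is near a threshold, so I take profiles along the clamping line.

```bash
python3 - <<'E'
from cam import *
from plant import vision
from scipy.optimize import minimize
yaw=-.274;ex=np.array([np.cos(yaw),np.sin(yaw)]);ey=np.array([-ex[1],ex[0]])
D={}
for n in("top","side"):
    fs=[vision.grab_frame(n) for _ in range(8)]
    f=fs[0];f["img"]=np.mean([g["img"] for g in fs],0).astype(np.uint8)
    d=np.array([g["depth"] for g in fs]);f["depth"]=np.median(d,0);np.savez(n+"1.npz",**f);D[n]=f
    P=cloud(f);P[...,2]+=(1.7 if n=="top" else -.4);c=np.array([525.,75.])
    L=P[...,:2]-c;lx=L@ex;ly=L@ey
    m=(abs(lx)<12)&(abs(ly)<85)
    o=np.argsort(ly[m]);a=np.c_[ly[m],P[m][:,2]][o]
    g=f["img"][m].mean(1)[o]
    b=np.arange(-80,81,2)
    k=np.digitize(a[:,0],b)
    print(n,[(int(b[i-1]),int(np.median(a[k==i,1])),int(np.median(g[k==i]))) for i in np.unique(k) if 0<i<len(b)])
    # lateral extents
    for nm,q in dict(bed=(5,15,-85,85),top60=(55,66,-70,70)).items():
        mm=(P[...,2]>q[0])&(P[...,2]<q[1])&(ly>q[2])&(ly<q[3])&(abs(lx)<45)
        print(nm,np.percentile(lx[mm],[.5,99.5]).round(1),np.percentile(ly[mm],[.3,99.7]).round(1))
rows=[rect(D[n],525,75,yaw,60,32,75,4) for n in D]
for n,im in zip(D,rows):
    g=im.astype(float).mean(2)[:,128-30:128+30].mean(1);gr=np.gradient(cv2.GaussianBlur(g[:,None],(1,9),0)[:,0])
    pk=[i for i in range(2,len(g)-2) if abs(gr[i])>1.2 and abs(gr[i])==abs(gr[max(0,i-6):i+7]).max()]
    print(n,[(round(75-i/4,1),round(gr[i],1)) for i in pk])
cv2.imwrite("pics/bed.png",np.hstack(rows)[:,:,::-1])
E
```

```text
top [(-80, 10, 177), (-78, 10, 177), (-76, 11, 161), (-62, 60, 133), (-60, 60, 101), (-58, 60, 89), (-56, 60, 89), (-54, 60, 89), (-52, 60, 89), (-50, 60, 87), (-48, 58, 62), (-46, 59, 72), (-44, 59, 78), (-42, 60, 68), (-40, 57, 45), (-38, 53, 42), (-36, 49, 42), (-34, 44, 42), (-32, 39, 42), (-30, 35, 41), (-28, 30, 41), (-26, 26, 42), (-24, 22, 41), (-22, 17, 41), (-20, 13, 41), (-18, 10, 165), (-16, 10, 185), (-14, 10, 189), (-12, 10, 181), (-10, 11, 183), (0, 59, 183), (2, 60, 189), (4, 60, 191), (6, 60, 192), (8, 60, 192), (10, 60, 192), (12, 60, 192), (14, 60, 192), (16, 60, 192), (18, 61, 192), (20, 60, 192), (22, 60, 192), (24, 60, 192), (26, 60, 192), (28, 60, 192), (30, 60, 192), (32, 60, 192), (34, 60, 192), (36, 60, 192), (38, 60, 187), (40, 52, 108), (42, 58, 66), (44, 60, 83), (46, 60, 89), (48, 60, 90), (50, 61, 89), (52, 60, 90), (54, 60, 88), (56, 60, 85), (58, 36, 37), (60, 10, 108), (62, 4, 88), (64, 0, 91), (66, 0, 94), (68, 0, 93), (70, 0, 98), (72, 0, 146), (74, 0, 156), (76, 0, 157), (78, 0, 156)]
bed [-36.8  36.9] [-84.8  63.1]
top60 [-24.   23.5] [-60.2  59.
[... 602 characters left out ...]
3), (46, 60, 93), (48, 61, 83), (50, 60, 93), (52, 60, 82), (54, 60, 77), (56, 60, 75), (58, 34, 31), (60, 37, 31), (62, 6, 81), (64, 5, 82), (66, 0, 84), (68, 0, 90), (70, 0, 108), (72, 0, 121), (74, 0, 136), (76, 0, 145), (78, 0, 147)]
bed [-39.3  34.7] [-83.8  65.3]
top60 [-26.9  21.4] [-59.3  61.1]
top [(69.5, np.float64(2.4)), (65.8, np.float64(-7.3)), (59.0, np.float64(4.1)), (45.2, np.float64(-2.2)), (41.2, np.float64(8.3)), (-6.5, np.float64(-12.0)), (-40.0, np.float64(2.6)), (-45.0, np.float64(-1.7)), (-48.0, np.float64(3.3)), (-60.0, np.float64(3.6)), (-73.8, np.float64(2.8))]
side [(60.2, np.float64(1.7)), (42.2, np.float64(3.6)), (0.8, np.float64(-4.6)), (-58.8, np.float64(2.0))]
```

View pics/bed.png

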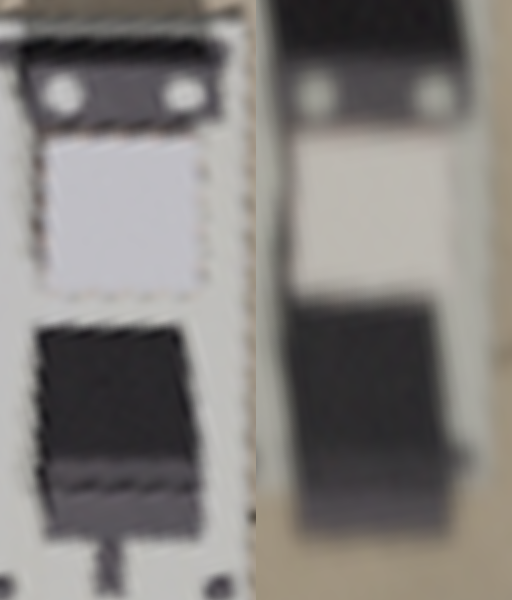

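Measured:
- Bed: origin about (519.6, 59.9), yaw -0.274
- Rack: origin about (484.7, 324.3), yaw -0.274
- Width to pack: about 20.6–21.5 mm, so 2 plates, which leaves r of about 3 and is safe down to a width of 19

I start with plate_1, at (497.7, 370.5).

```bash
python3 -m pendant '{"travel":[[1.77,-1.77,0],[1.77,-1.77,0],[1.77,-1.77,0],[1.77,-1.77,0],[1.77,-1.77,0],[1.77,-1.77,0],[1.77,-1.77,-1],[1.77,-1.77,-1],[1.77,-1.77,-1],[1.77,-1.77,-1],[1.77,-1.77,-1],[1.77,-1.77,-1]],"roll":[-0.116,-0.116,-0.116,-0.116,-0.116,-0.116,-0.116,-0.116,-0.116,-0.116,-0.116,-0.116],"fingers":[8.5,8.5,8.5,8.5,8.5,8.5,8.5,8.5,8.5,8.5,8.5,8.5]}' 30; python3 -m pendant '{"travel":[[0,0,0],[0,0,0],[0,0,0]],"roll":[0,0,0],"fingers":[8.5,8.5,8.5]}'
```

```text
time_s: 3.0
ee_pos: [498.7, 370.8, 171.1]
tool_rot: [3.141, -0.001, 1.289]
ft_force: [0.9, 0.7, -0.3]
width: 84.9
grip_force: 0.0
time_s: 3.25
ee_pos: [497.6, 372.3, 171.4]
tool_rot: [-3.141, -0.001, 1.296]
ft_force: [-0.1, 0.6, 0.5]
width: 84.8
grip_force: 0.0
```

```bash
python3 -m pendant '{"travel":[[0,-0.1,-2],[0,0,-2],[0,0,-2],[0,0,-2],[0,0,-2],[0,0,-1.5],[0,0,-1],[0,0,-0.9],[0,0,-0.5],[0,0,-0.4],[0,0,0],[0,0,0]],"roll":[0,0,0,0,0,0,0,0,0,0,0,0],"fingers":[7,7,7,7,7,7,7,7,7,7,7,7]}' 30
python3 - <<'E'
from cam import *
from plant import vision
f=vision.grab_frame("top");g=vision.grab_frame("side")
p=proj(f,[497,370,60])[0].astype(int);q=proj(g,[497,370,60])[0].astype(int)
im=np.hstack([cv2.resize(a["img"][c[1]-50:c[1]+50,c[0]-50:c[0]+50],(400,400)) for a,c in((f,p),(g,q))])
cv2.imwrite("pics/g1.png",im[:,:,::-1])
E
```

```text
time_s: 4.25
ee_pos: [498.3, 370.9, 28.9]
tool_rot: [3.141, -0.001, 1.295]
ft_force: [-0.6, 0.0, 1.1]
width: 69.9
grip_force: 0.0
```

View pics/g1.png

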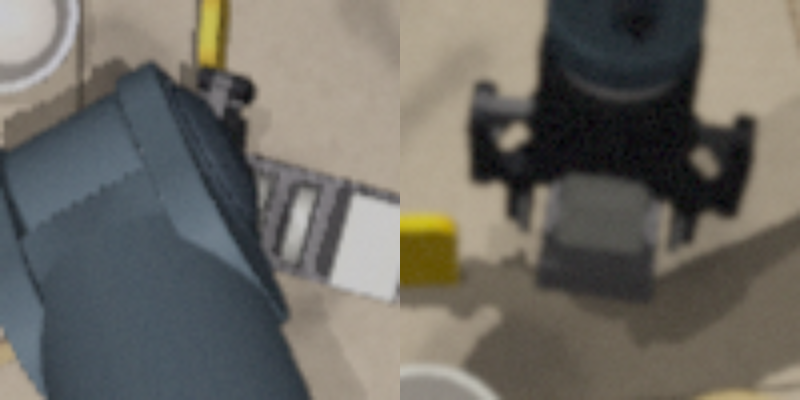

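The side crop shows the fingers at (520,205) and (683,225), evenly astride the grey plate at (600,215). The yellow look-alike is clear to the left. I close the fingers.

```bash
python3 -m pendant '{"travel":[[0,0,0],[0,0,0],[0,0,0],[0,0,0],[0,0,0],[0,0,0],[0,0,0]],"roll":[0,0,0,0,0,0,0],"fingers":[4,4,4,4,4,4,4]}' 40;  python3 -m pendant '{"travel":[[0,0,1],[0,0,1.5],[0,0,2],[0,0,2],[0,0,2],[0,0,2],[0,0,0.5],[0,0,0],[0,0,0]],"roll":[0,0,0,0,0,0,0,0,0],"fingers":[4,4,4,4,4,4,4,4,4]}' 40
```

```text
time_s: 4.93
ee_pos: [498.5, 371.0, 29.0]
tool_rot: [3.141, -0.001, 1.295]
ft_force: [-0.6, -0.0, 5.0]
width: 43.1
grip_force: 41.1
time_s: 5.68
ee_pos: [497.2, 370.2, 137.5]
tool_rot: [-3.141, 0.001, 1.295]
ft_force: [0.4, 0.2, -0.9]
width: 43.5
grip_force: 41.2
```

```bash
python3 -m pendant '{"travel":[[0.2,-2.5,0],[0.2,-2.5,0],[0.2,-2.5,0],[0.2,-2.5,0],[0.2,-2.5,0],[0.2,-2.5,0],[0.2,-2.5,0],[0.2,-2.5,0],[0.2,-2.5,0],[0.2,-2.5,0],[0.2,-2.5,0],[0.26,-2.6,0]],"roll":[0,0,0,0,0,0,0,0,0,0,0,0],"fingers":[4,4,4,4,4,4,4,4,4,4,4,4]}' 40; python3 -m pendant '{"travel":[[0,0,-1],[0,0,-2],[0,0,-1],[0,0,0],[0,0,0],[0,0,0]],"roll":[0,0,0,0,0,0],"fingers":[4,4,4,4,4,4]}' 40
python3 - <<'E'
from cam import *
from plant import vision,status
print(np.round(status.get_obs()["ee_pos"],1))
f=vision.grab_frame("top");g=vision.grab_frame("side")
p=proj(f,[522,75,60])[0].astype(int);q=proj(g,[522,75,60])[0].astype(int)
im=np.hstack([cv2.resize(a["img"][c[1]-50:c[1]+50,c[0]-50:c[0]+50],(400,400)) for a,c in((f,p),(g,q))])
cv2.imwrite("pics/g2.png",im[:,:,::-1])
E
```

```text
time_s: 6.68
ee_pos: [520.5, 68.3, 136.2]
tool_rot: [-3.138, 0.002, 1.295]
ft_force: [-0.1, 0.1, -0.6]
width: 43.4
grip_force: 41.2
time_s: 7.18
ee_pos: [522.5, 70.2, 98.1]
tool_rot: [-3.141, 0.0, 1.296]
ft_force: [-0.2, 0.1, -0.3]
width: 42.9
grip_force: 41.2
[522.5  70.2  98.1]
```

View pics/g2.png

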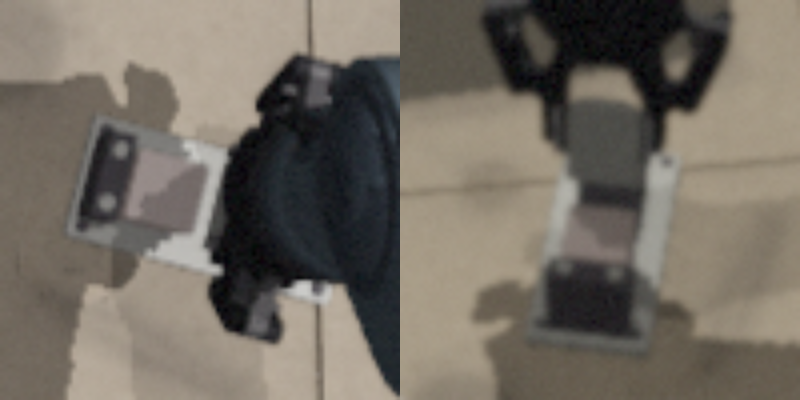

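The side crop shows the plate hanging at (605,150) over the gap, in front of the block at (598,235). I check the overlap numerically.

```bash
cat >> cam.py <<'E'
def bedpts(f,cam,yaw=-.274):
    """cloud in the bed frame, per-camera registration from the empty bed"""
    P=cloud(f);ex=np.array([np.cos(yaw),np.sin(yaw)]);ey=np.array([-ex[1],ex[0]])
    L=P[...,:2]-[525,75];ox,oy,oz=(0.05,-17.0,1.7) if cam=="top" else (-2.3,-15.2,-.4)
    return np.dstack([L@ex-ox,L@ey-oy,P[...,2]+oz])
E
python3 - <<'E'
from cam import *
from plant import vision
g=vision.grab_frame("side");B=bedpts(g,"side")
m=(abs(B[...,0])<40)&(abs(B[...,1])<35)&(B[...,2]>62)&(B[...,2]<125)
q=B[m];
for z in range(70,125,6):
    k=q[abs(q[:,2]-z)<3];print(z,len(k),np.percentile(k[:,0],[3,97]).round(1),np.median(k[:,1]).round(1)) if len(k)>3 else 0
E
```

```text
76 13 [-17.   21.2] 14.0
82 36 [-20.4  21.7] 14.3
88 34 [-20.2  19.7] 14.1
94 46 [-20.   21.9] 13.8
100 29 [-20.5  22.3] 13.7
106 42 [-27.2  28.1] 14.6
112 58 [-33.7  32.8] 15.2
118 63 [-31.6  33.5] 14.9
124 36 [-32.9  32.9] 15.5
```

```bash
python3 -m pendant '{"travel":[[0,0,-1],[0,0,-1.5],[0,0,-1.5],[0,0,-1],[0,0,-0.7],[0,0,-0.3],[0,0,-0.2],[0,0,-0.1],[0,0,-0.1],[0,0,0]],"roll":[0,0,0,0,0,0,0,0,0,0],"fingers":[4,4,4,4,4,4,4,4,4,4]}' 40
```

```text
time_s: 8.17
ee_pos: [523.0, 69.6, 34.7]
tool_rot: [3.141, -0.001, 1.295]
ft_force: [-1.1, -0.5, -1.0]
width: 43.3
grip_force: 41.2
```

```bash
python3 -m pendant '{"travel":[[0,0,-0.1],[0,0,-0.05],[0,0,-0.05],[0,0,0],[0,0,0]],"roll":[0,0,0,0,0],"fingers":[4,4,4,4,4]}' 40
```

```text
time_s: 8.58
ee_pos: [522.9, 69.7, 33.0]
tool_rot: [3.141, -0.001, 1.295]
ft_force: [-1.8, -0.6, 6.4]
width: 43.2
grip_force: 41.8
```

Floor contact, 6 N. I ease up slightly and push along +y of the bed.

```bash
python3 -m pendant '{"travel":[[0,0,0.05],[0.03,0.1,0],[0.03,0.1,0],[0.03,0.1,0],[0.03,0.1,0],[0,0,0],[0,0,0]],"roll":[0,0,0,0,0,0,0],"fingers":[4,4,4,4,4,4,4]}' 40;python3 -m pendant '{"travel":[[0.03,0.1,0],[0.01,0.05,0],[0,0,0],[0,0,0]],"roll":[0,0,0,0],"fingers":[4,4,4,4]}' 40
```

```text
time_s: 9.17
ee_pos: [524.0, 72.6, 33.0]
tool_rot: [3.141, 0.001, 1.294]
ft_force: [-1.8, -2.6, 5.4]
width: 43.0
grip_force: 41.8
time_s: 9.5
ee_pos: [524.3, 73.4, 33.0]
tool_rot: [3.141, 0.002, 1.294]
ft_force: [-0.8, -4.2, 5.1]
width: 43.2
grip_force: 41.8
```

```bash
python3 -m pendant '{"travel":[[0.03,0.1,0],[0.01,0.05,0],[0,0,0],[0,0,0]],"roll":[0,0,0,0],"fingers":[4,4,4,4]}' 40
```

```text
time_s: 9.83
ee_pos: [524.6, 74.4, 33.0]
tool_rot: [3.141, 0.002, 1.293]
ft_force: [-2.0, -4.3, 5.8]
width: 42.8
grip_force: 41.9
```

```bash
python3 -m pendant '{"travel":[[0.03,0.1,0],[0.01,0.05,0],[0,0,0],[0,0,0]],"roll":[0,0,0,0],"fingers":[4,4,4,4]}' 40
```

```text
time_s: 10.17
ee_pos: [524.9, 75.3, 33.0]
tool_rot: [3.141, 0.003, 1.293]
ft_force: [-1.6, -5.5, 6.4]
width: 43.3
grip_force: 41.9
```

```bash
python3 -m pendant '{"travel":[[0.03,0.1,0],[0.01,0.05,0],[0,0,0],[0,0,0]],"roll":[0,0,0,0],"fingers":[4,4,4,4]}' 40
```

```text
time_s: 10.5
ee_pos: [524.9, 75.3, 33.0]
tool_rot: [3.142, 0.004, 1.292]
ft_force: [-2.4, -6.9, 7.3]
width: 43.1
grip_force: 42.1
```

The motion has stalled against the stop. I relieve the push, release and retreat.

```bash
python3 -m pendant '{"travel":[[-0.03,-0.1,0],[0,0,0],[0,0,0],[0,0,0],[0,0,0],[0,0,1],[0,0,2],[0,0,3],[0,0,3],[0,0,2],[0,0,0],[0,0,0]],"roll":[0,0,0,0,0,0,0,0,0,0,0,0],"fingers":[4,7,7,7,7,7,7,7,7,7,7,7]}' 40; python3 -m pendant '{"travel":[[0,2.5,0],[0,2.5,0],[0,2.5,0],[0,2.5,0],[0,2.5,0],[0,2.5,0],[0,2.5,0],[0,2.5,0],[0,2.5,0],[0,2.5,0],[0,0,0],[0,0,0]],"roll":[0,0,0,0,0,0,0,0,0,0,0,0],"fingers":[7,7,7,7,7,7,7,7,7,7,7,7]}'
python3 - <<'E'
from cam import *
from plant import vision
for n in("top","side"):
    fs=[vision.grab_frame(n) for _ in range(3)];g=fs[0];g["depth"]=np.median([f["depth"] for f in fs],0);B=bedpts(g,n)
    for nm,lo,hi in(("z70",66,76),("z60",56,64)):
        m=(abs(B[...,0])<14)&(B[...,1]>-30)&(B[...,1]<80)&(B[...,2]>lo)&(B[...,2]<hi)
        y=np.sort(B[m][:,1]);
        if len(y): 
            br=np.where(np.diff(y)>2)[0];print(n,nm,len(y),[(a[0].round(1),a[-1].round(1)) for a in np.split(y,br+1)])
    m=(abs(B[...,1]-15)<8)&(B[...,2]>66)&(B[...,2]<76)&(abs(B[...,0])<40);print("x",np.percentile(B[m][:,0],[2,98]).round(1))
E
```

```text
time_s: 11.5
ee_pos: [526.4, 79.3, 144.9]
tool_rot: [3.138, -0.003, 1.295]
ft_force: [0.1, -0.1, -0.3]
width: 70.1
grip_force: 0.0
time_s: 12.5
ee_pos: [522.9, 330.8, 140.9]
tool_rot: [-3.139, 0.002, 1.3]
ft_force: [0.3, -1.8, 0.0]
width: 70.1
grip_force: 0.0
top z70 59 [(np.float64(10.9), np.float64(20.4))]
top z60 385 [(np.float64(-30.0), np.float64(-19.9)), (np.float64(19.5), np.float64(76.3))]
x [-17.2  16.9]
side z70 16 [(np.float64(9.6), np.float64(20.5))]
side z60 127 [(np.float64(-28.8), np.float64(-28.8)), (np.float64(-25.3), np.float64(-21.0)), (np.float64(18.6), np.float64(67.2)), (np.float64(69.3), np.float64(76.9))]
x [ 5.  17.3]
```

Plate_1 stands at y 11 to 20 with the block closed on the stop. Next is plate_2, TCP target about (491.1, 345.9).

```bash
python3 -m pendant '{"travel":[[-1.5,0.7,0],[-1.7,0.8,0],[0,0,0],[0,0,0],[0,0,0],[0,0,0]],"roll":[0,0,0,0,0,0],"fingers":[7,7,7,7,7,7]}'
```

```text
time_s: 13.3
ee_pos: [494.4, 342.3, 143.1]
tool_rot: [3.14, -0.0, 1.293]
ft_force: [-0.2, -0.3, 0.2]
width: 70.1
grip_force: 0.0
```

```bash
python3 -m pendant '{"travel":[[-0.33,0.36,-1],[0,0,-2],[0,0,-2],[0,0,-2],[0,0,-2],[0,0,-1.5],[0,0,-0.5],[0,0,-0.3],[0,0,0],[0,0,0]],"roll":[0,0,0,0,0,0,0,0,0,0],"fingers":[7,7,7,7,7,7,7,7,7,7]}'
```

```text
time_s: 14.13
ee_pos: [490.6, 347.5, 30.5]
tool_rot: [3.141, -0.001, 1.294]
ft_force: [0.2, -0.7, 0.2]
width: 70.1
grip_force: 0.0
```

```bash
python3 -m pendant '{"travel":[[0.04,-0.14,-0.15],[0,0,0],[0,0,0],[0,0,0],[0,0,0],[0,0,0],[0,0,0],[0,0,0]],"roll":[0,0,0,0,0,0,0,0],"fingers":[7,7,4,4,4,4,4,4]}' 40; python3 -m pendant '{"travel":[[0,0,1],[0,0,1.5],[0,0,2],[0,0,2],[0,0,2],[0,0,2],[0,0,0.5],[0,0,0],[0,0,0]],"roll":[0,0,0,0,0,0,0,0,0],"fingers":[4,4,4,4,4,4,4,4,4]}' 40
```

```text
time_s: 14.8
ee_pos: [490.7, 346.2, 29.0]
tool_rot: [3.141, -0.001, 1.295]
ft_force: [-0.6, 0.2, 4.1]
width: 43.1
grip_force: 41.1
time_s: 15.55
ee_pos: [489.5, 345.5, 137.6]
tool_rot: [-3.141, 0.001, 1.295]
ft_force: [-0.0, 0.3, -1.0]
width: 42.9
grip_force: 41.0
```

```bash
python3 -m pendant '{"travel":[[0.25,-2.3,0],[0.25,-2.3,0],[0.25,-2.3,0],[0.25,-2.3,0],[0.25,-2.3,0],[0.25,-2.3,0],[0.25,-2.3,0],[0.25,-2.3,0],[0.25,-2.4,0],[0.25,-2.4,0],[0.25,-2.4,0],[0.25,-2.4,0]],"roll":[0,0,0,0,0,0,0,0,0,0,0,0],"fingers":[4,4,4,4,4,4,4,4,4,4,4,4]}' 40; python3 -m pendant '{"travel":[[0,0,-1],[0,0,-1.5],[0,0,-1],[0,0,0],[0,0,0],[0,0,0]],"roll":[0,0,0,0,0,0],"fingers":[4,4,4,4,4,4]}' 40
python3 - <<'E'
from cam import *
from plant import vision
g=vision.grab_frame("side");B=bedpts(g,"side")
m=(abs(B[...,0])<40)&(abs(B[...,1])<35)&(B[...,2]>73)&(B[...,2]<125)
q=B[m];
for z in range(75,125,6):
    k=q[abs(q[:,2]-z)<3];print(z,len(k),np.percentile(k[:,0],[3,97]).round(1),np.median(k[:,1]).round(1)) if len(k)>3 else 0
E
```

```text
time_s: 16.55
ee_pos: [518.3, 64.3, 136.3]
tool_rot: [-3.138, 0.002, 1.295]
ft_force: [-0.4, -0.3, -0.9]
width: 42.8
grip_force: 41.0
time_s: 17.05
ee_pos: [519.9, 66.3, 103.0]
tool_rot: [-3.141, 0.0, 1.296]
ft_force: [0.5, 0.1, 0.1]
width: 43.1
grip_force: 41.1
81 25 [-22.1  16.6] 8.7
87 28 [-22.   18.8] 9.2
93 42 [-23.2  18. ] 9.6
99 35 [-21.   20.6] 9.0
105 34 [-20.9  24.2] 9.4
111 46 [-28.7  23.2] 9.7
117 60 [-34.8  31.7] 10.0
123 48 [-34.4  29.1] 10.2
```

```bash
python3 -m pendant '{"travel":[[0.16,0.03,-0.5],[0,0,-1],[0,0,-1],[0,0,-0.5],[0,0,0]],"roll":[0,0,0,0,0],"fingers":[4,4,4,4,4]}' 40;python3 -m pendant '{"travel":[[0,0,-0.4],[0,0,-0.4],[0,0,-0.4],[0,0,0],[0,0,0]],"roll":[0,0,0,0,0],"fingers":[4,4,4,4,4]}' 40
```

```text
time_s: 17.52
ee_pos: [521.6, 66.0, 72.8]
tool_rot: [-3.141, 0.0, 1.295]
ft_force: [-0.9, 0.2, -1.2]
width: 43.0
grip_force: 46.5
time_s: 17.93
ee_pos: [521.3, 66.0, 60.7]
tool_rot: [-3.141, 0.001, 1.295]
ft_force: [-0.3, 0.1, -0.6]
width: 43.2
grip_force: 46.4
```

```bash
python3 -m pendant '{"travel":[[0,0,-0.4],[0,0,-0.4],[0,0,-0.3],[0,0,0],[0,0,0]],"roll":[0,0,0,0,0],"fingers":[4,4,4,4,4]}' 40
```

```text
time_s: 18.35
ee_pos: [521.7, 66.0, 50.1]
tool_rot: [-3.141, 0.0, 1.295]
ft_force: [0.2, -0.2, -0.8]
width: 43.5
grip_force: 47.1
```

```bash
python3 -m pendant '{"travel":[[0,0,-0.2],[0,0,-0.2],[0,0,-0.2],[0,0,0],[0,0,0]],"roll":[0,0,0,0,0],"fingers":[4,4,4,4,4]}' 40
```

```text
time_s: 18.77
ee_pos: [521.7, 66.3, 45.0]
tool_rot: [-3.141, -0.001, 1.295]
ft_force: [-1.3, -0.2, 5.5]
width: 43.0
grip_force: 48.9
```

```bash
python3 -m pendant '{"travel":[[0,0,-0.1],[0,0,-0.1],[0,0,0],[0,0,0]],"roll":[0,0,0,0],"fingers":[4,4,4,4]}' 40
```

```text
time_s: 19.1
ee_pos: [521.8, 66.3, 43.5]
tool_rot: [-3.141, -0.001, 1.295]
ft_force: [-3.3, -0.2, 10.4]
width: 43.5
grip_force: 49.7
```

```bash
python3 -m pendant '{"travel":[[-0.07,0.02,0],[-0.07,0.02,0],[0,0,-0.1],[0,0,0],[0,0,0]],"roll":[0,0,0,0,0],"fingers":[4,4,4,4,4]}' 40
```

```text
time_s: 19.52
ee_pos: [521.8, 66.3, 43.0]
tool_rot: [3.14, -0.002, 1.294]
ft_force: [-1.7, -1.5, 9.4]
width: 43.0
grip_force: 49.9
```

```bash
python3 -m pendant '{"travel":[[0,0,-0.1],[0,0,-0.1],[0,0,0],[0,0,0]],"roll":[0,0,0,0],"fingers":[4,4,4,4]}' 40
```

```text
time_s: 19.85
ee_pos: [521.8, 66.3, 41.3]
tool_rot: [3.14, -0.002, 1.294]
ft_force: [-2.6, -0.3, 13.1]
width: 43.5
grip_force: 50.7
```

```bash
python3 -m pendant '{"travel":[[0,0,-0.1],[0,0,-0.1],[0,0,0],[0,0,0]],"roll":[0,0,0,0],"fingers":[4,4,4,4]}' 40
python3 - <<'E'
from cam import *
from plant import vision
f=vision.grab_frame("side");p=proj(f,[524,78,60])[0].astype(int)
cv2.imwrite("pics/g3.png",cv2.resize(f["img"][p[1]-40:p[1]+40,p[0]-50:p[0]+50],(750,600),interpolation=cv2.INTER_CUBIC)[:,:,::-1])
E
```

```text
time_s: 20.18
ee_pos: [521.8, 66.3, 39.6]
tool_rot: [3.14, -0.002, 1.294]
ft_force: [-3.7, -0.4, 14.1]
width: 42.9
grip_force: 51.6
```

View pics/g3.png

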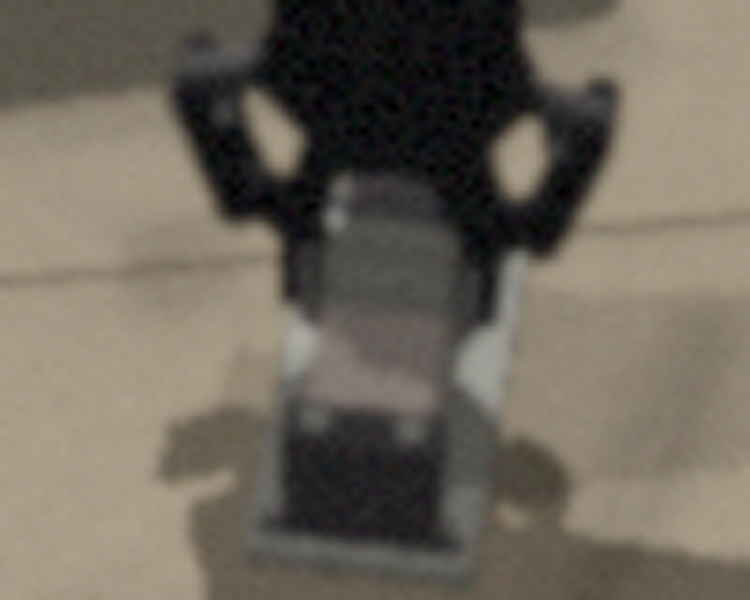

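The picture shows plate_1 upright at (395,260) behind the block, with the fingers either side of it, rubbing. It is moving down under about 14 N, so I relieve it sideways and continue.

```bash
python3 -m pendant '{"travel":[[-0.1,0.03,0],[0,0,-0.1],[0,0,-0.1],[0,0,0],[0,0,0]],"roll":[0,0,0,0,0],"fingers":[4,4,4,4,4]}' 40;python3 -m pendant '{"travel":[[0,0,-0.1],[0,0,-0.1],[0,0,0],[0,0,0]],"roll":[0,0,0,0],"fingers":[4,4,4,4]}' 40
```

```text
time_s: 20.65
ee_pos: [521.8, 66.3, 38.2]
tool_rot: [3.138, -0.002, 1.294]
ft_force: [-3.1, -2.4, 15.8]
width: 42.6
grip_force: 52.4
time_s: 20.98
ee_pos: [521.8, 66.3, 36.5]
tool_rot: [3.139, -0.002, 1.294]
ft_force: [-3.4, -1.4, 19.1]
width: 43.2
grip_force: 53.5
```

```bash
python3 -m pendant '{"travel":[[0,0,0.1],[0,0,0],[0,0,0],[0,0,0],[0,0,0],[0,0,0]],"roll":[0,0,0,0,0,0],"fingers":[4,4,5,7,7,7]}' 30; python3 -m pendant '{"travel":[[0,0,1],[0,0,2],[0,0,3],[0,0,3],[0,0,2],[0,0,0],[0,0,0]],"roll":[0,0,0,0,0,0,0],"fingers":[7,7,7,7,7,7,7]}' ; python3 -m pendant '{"travel":[[0,2.5,0],[0,2.5,0],[0,2.5,0],[0,2.5,0],[0,2.5,0],[0,2.5,0],[0,2.5,0],[0,2.5,0],[0,0,0],[0,0,0]],"roll":[0,0,0,0,0,0,0,0,0,0],"fingers":[7,7,7,7,7,7,7,7,7,7]}'
cat > prof.py <<'E'
from cam import *
from plant import vision
R_={}
for n in("top","side"):
    fs=[vision.grab_frame(n) for _ in range(4)];g=fs[0];g["depth"]=np.median([f["depth"] for f in fs],0);R_[n]=g;B=bedpts(g,n)
    m=(abs(B[...,0])<9)&(B[...,1]>-26)&(B[...,1]<26)&(B[...,2]>5);q=B[m];b=np.arange(-26,27,2);k=np.digitize(q[:,1],b)
    print(n,[(int(b[i-1]),int(np.median(q[k==i,2]))) for i in np.unique(k) if 0<i<len(b)])
    for a,c in((0,10),(11,20)):
        m=(B[...,1]>a)&(B[...,1]<c)&(B[...,2]>62)&(B[...,2]<80)&(abs(B[...,0])<40);print(a,c,m.sum(),np.percentile(B[m][:,0],[2,98]).round(1) if m.sum() else 0,"z",np.median(B[m][:,2]).round(1) if m.sum() else 0)
im=np.hstack([rect(R_[n],522,62,-.274,70,32,60,5) for n in R_])
cv2.imwrite("pics/prof.png",im[:,:,::-1])
E
python3 prof.py
```

```text
time_s: 21.48
ee_pos: [518.5, 66.9, 33.7]
tool_rot: [-3.14, 0.001, 1.295]
ft_force: [0.0, -0.5, 0.5]
width: 69.9
grip_force: 0.0
time_s: 22.07
ee_pos: [520.4, 67.1, 145.9]
tool_rot: [3.139, -0.002, 1.295]
ft_force: [0.0, 0.6, -0.0]
width: 70.1
grip_force: 0.0
time_s: 22.9
ee_pos: [517.3, 268.4, 142.3]
tool_rot: [-3.139, 0.003, 1.299]
ft_force: [0.1, -0.8, -0.3]
width: 70.1
grip_force: 0.0
top [(-26, 58), (-24, 59), (-22, 56), (-20, 51), (-18, 46), (-16, 42), (-14, 37), (-12, 32), (-10, 29), (0, 70), (2, 70), (4, 71), (6, 70), (8, 69), (10, 70), (12, 70), (14, 70), (16, 70), (18, 66), (20, 60), (22, 60), (24, 60)]
0 10 78 [-20.5  19. ] z 69.9
11 20 85 [-20.1  19.8] z 69.5
side []
0 10 10 [11.2 19. ] z 68.2
11 20 10 [10.1 19.5] z 69.0
```

View pics/prof.png

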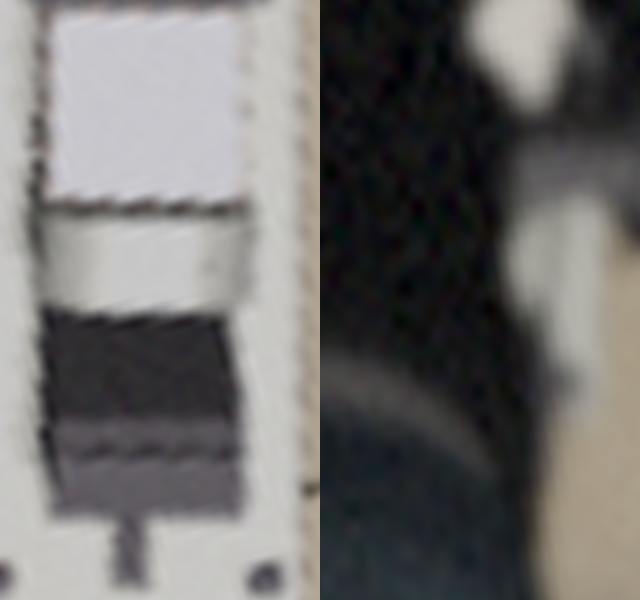

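Both plates stand flush, tops at z = 70, occupying y 1 to 19.5. Now the wedge: head centre TCP about (472.7, 281).

```bash
python3 -m pendant '{"travel":[[-1.6,0.4,0],[-1.6,0.5,0],[-1.6,0.5,0],[0,0,0],[0,0,0],[0,0,0],[0,0,0]],"roll":[0,0,0,0,0,0,0],"fingers":[8,8,8,8,8,8,8]}'
```

```text
time_s: 23.88
ee_pos: [472.7, 280.0, 144.6]
tool_rot: [3.14, -0.0, 1.293]
ft_force: [-0.5, -0.0, -0.3]
width: 80.2
grip_force: 0.0
```

```bash
python3 -m pendant '{"travel":[[0,0.05,-1],[0,0,-2],[0,0,-2],[0,0,-2],[0,0,-1.5],[0,0,-1],[0,0,-0.6],[0,0,-0.1],[0,0,0],[0,0,0]],"roll":[0,0,0,0,0,0,0,0,0,0],"fingers":[8,8,8,8,8,8,8,8,8,8]}'
```

```text
time_s: 24.72
ee_pos: [472.2, 281.6, 43.0]
tool_rot: [3.14, -0.001, 1.295]
ft_force: [0.1, 0.2, 0.3]
width: 79.8
grip_force: 0.0
```

```bash
python3 -m pendant '{"travel":[[0,0,0],[0,0,0],[0,0,0],[0,0,0],[0,0,0],[0,0,0],[0,0,0],[0,0,0]],"roll":[0,0,0,0,0,0,0,0],"fingers":[4.5,4.5,4.5,4.5,4.5,4.5,4.5,4.5]}' 60
```

```text
time_s: 25.38
ee_pos: [472.1, 281.7, 43.3]
tool_rot: [3.141, -0.002, 1.295]
ft_force: [-1.7, -0.4, 5.6]
width: 51.3
grip_force: 62.3
```

```bash
python3 -m pendant '{"travel":[[0,0,1],[0,0,1.5],[0,0,2],[0,0,2],[0,0,2],[0,0,2],[0,0,0.5],[0,0,0],[0,0,0]],"roll":[0,0,0,0,0,0,0,0,0],"fingers":[4.5,4.5,4.5,4.5,4.5,4.5,4.5,4.5,4.5]}' 60; python3 -m pendant '{"travel":[[0.35,-2,0],[0.35,-2,0],[0.35,-2,0],[0.35,-2,0],[0.35,-2,0],[0.35,-2,0],[0.35,-2,0],[0.35,-2,0],[0.35,-2,0],[0.36,-2,0],[0.36,-1.9,0],[0.36,-1.9,0]],"roll":[0,0,0,0,0,0,0,0,0,0,0,0],"fingers":[4.5,4.5,4.5,4.5,4.5,4.5,4.5,4.5,4.5,4.5,4.5,4.5]}' ; python3 -m pendant '{"travel":[[0,0,-0.5],[0,0,0],[0,0,0],[0,0,0]],"roll":[0,0,0,0],"fingers":[4.5,4.5,4.5,4.5]}'
python3 - <<'E'
from cam import *
from plant import vision
g=vision.grab_frame("side");B=bedpts(g,"side")
m=(abs(B[...,0])<40)&(abs(B[...,1])<35)&(B[...,2]>73)&(B[...,2]<190)
q=B[m];
for z in range(75,190,8):
    k=q[abs(q[:,2]-z)<4];print(z,len(k),np.percentile(k[:,0],[3,97]).round(1),np.median(k[:,1]).round(1)) if len(k)>3 else 0
E
```

```text
time_s: 26.13
ee_pos: [470.7, 281.0, 151.7]
tool_rot: [-3.141, 0.0, 1.295]
ft_force: [-0.4, 0.2, -1.5]
width: 51.2
grip_force: 62.7
time_s: 27.13
ee_pos: [512.0, 42.0, 150.3]
tool_rot: [-3.138, 0.002, 1.295]
ft_force: [0.6, 1.1, -0.3]
width: 51.7
grip_force: 62.7
time_s: 27.47
ee_pos: [512.7, 44.7, 146.3]
tool_rot: [-3.14, 0.001, 1.297]
ft_force: [-0.0, 0.3, -0.3]
width: 51.4
grip_force: 62.7
75 4 [-10.5   8.2] 13.6
107 9 [-20.6  14.3] -1.0
115 49 [-19.5  17.1] -0.6
123 49 [-22.1  17.3] -0.6
131 45 [-22.1  16.8] -0.9
139 45 [-21.2  17.4] -0.7
147 53 [-21.5  16.1] -0.6
155 66 [-34.8  29.6] -1.8
163 98 [-37.2  32.5] -2.1
171 84 [-38.4  33.3] -2.3
179 303 [-32.1  27.4] -12.6
187 32 [-38.2  34.3] -8.5
```

```bash
python3 -m pendant '{"travel":[[0.2,0,-0.5],[0,0,-1],[0,0,-1.5],[0,0,-1.2],[0,0,-0.7],[0,0,-0.5],[0,0,0],[0,0,0]],"roll":[0,0,0,0,0,0,0,0],"fingers":[4.5,4.5,4.5,4.5,4.5,4.5,4.5,4.5]}' ; python3 -m pendant '{"travel":[[0,0,-0.3],[0,0,-0.3],[0,0,0],[0,0,0]],"roll":[0,0,0,0],"fingers":[4.5,4.5,4.5,4.5]}'
```

```text
time_s: 28.18
ee_pos: [515.6, 43.1, 93.1]
tool_rot: [-3.141, 0.0, 1.295]
ft_force: [-0.0, -0.9, -1.1]
width: 51.1
grip_force: 62.7
time_s: 28.52
ee_pos: [515.6, 43.3, 87.3]
tool_rot: [3.142, -0.0, 1.295]
ft_force: [-0.2, 0.4, -1.7]
width: 51.3
grip_force: 62.7
```

```bash
python3 -m pendant '{"travel":[[0,0,-0.2],[0,0,-0.2],[0,0,0],[0,0,0]],"roll":[0,0,0,0],"fingers":[4.5,4.5,4.5,4.5]}'
```

```text
time_s: 28.85
ee_pos: [515.4, 43.2, 83.1]
tool_rot: [-3.141, 0.0, 1.295]
ft_force: [1.3, 0.2, -1.3]
width: 51.1
grip_force: 62.7
```

```bash
python3 -m pendant '{"travel":[[0,0,-0.2],[0,0,-0.2],[0,0,0],[0,0,0]],"roll":[0,0,0,0],"fingers":[4.5,4.5,4.5,4.5]}'
```

```text
time_s: 29.18
ee_pos: [515.4, 43.2, 79.0]
tool_rot: [-3.141, 0.0, 1.295]
ft_force: [0.5, 0.6, -1.0]
width: 51.3
grip_force: 62.7
```

```bash
python3 -m pendant '{"travel":[[0,0,-0.2],[0,0,-0.1],[0,0,0],[0,0,0]],"roll":[0,0,0,0],"fingers":[4.5,4.5,4.5,4.5]}'
```

```text
time_s: 29.52
ee_pos: [516.0, 43.7, 76.4]
tool_rot: [3.141, -0.001, 1.295]
ft_force: [0.8, 1.8, -1.0]
width: 51.2
grip_force: 62.8
```

The first jaw contact shows as a +y push. I continue down, following the slope slightly.

```bash
python3 -m pendant '{"travel":[[0,0.05,-0.1],[0,0.05,-0.1],[0,0,0],[0,0,0]],"roll":[0,0,0,0],"fingers":[4.5,4.5,4.5,4.5]}'
```

```text
time_s: 29.85
ee_pos: [516.1, 44.6, 74.4]
tool_rot: [3.141, -0.001, 1.295]
ft_force: [0.7, 1.6, 0.5]
width: 51.2
grip_force: 62.9
```

```bash
python3 -m pendant '{"travel":[[0,0.04,-0.1],[0,0,-0.1],[0,0,0],[0,0,0]],"roll":[0,0,0,0],"fingers":[4.5,4.5,4.5,4.5]}'
```

```text
time_s: 30.18
ee_pos: [516.4, 45.1, 73.1]
tool_rot: [3.141, -0.001, 1.295]
ft_force: [-0.7, 1.6, 6.6]
width: 51.5
grip_force: 63.5
```

```bash
python3 -m pendant '{"travel":[[0,0,-0.1],[0,0,-0.1],[0,0,0],[0,0,0]],"roll":[0,0,0,0],"fingers":[4.5,4.5,4.5,4.5]}'
```

```text
time_s: 30.52
ee_pos: [516.7, 45.4, 72.7]
tool_rot: [3.142, -0.002, 1.295]
ft_force: [-3.5, 1.2, 15.8]
width: 51.2
grip_force: 64.8
```

```bash
python3 -m pendant '{"travel":[[0,0,-0.1],[0,0,0],[0,0,0],[0,0,0]],"roll":[0,0,0,0],"fingers":[4.5,4.5,4.5,4.5]}'
```

```text
time_s: 30.85
ee_pos: [516.8, 45.4, 72.5]
tool_rot: [-3.141, -0.003, 1.295]
ft_force: [-5.6, 2.1, 21.0]
width: 51.1
grip_force: 65.5
```

Jammed: stiff, 21 N down. I hold and check that it is steady and that the wedge and plates stand square.

```bash
python3 -m pendant '{"travel":[[0,0,0],[0,0,0],[0,0,0],[0,0,0],[0,0,0],[0,0,0]],"roll":[0,0,0,0,0,0],"fingers":[4.5,4.5,4.5,4.5,4.5,4.5]}'
python3 - <<'E'
from cam import *
from plant import vision
g=vision.grab_frame("side");B=bedpts(g,"side")
for lab,y0,y1,z0,z1 in(("plates top",-2,22,62,76),("block top",21,58,57,63),("wedge head",-20,6,77,110)):
    m=(abs(B[...,0])<40)&(B[...,1]>y0)&(B[...,1]<y1)&(B[...,2]>z0)&(B[...,2]<z1);q=B[m]
    if len(q)>3: print(lab,len(q),"x",np.percentile(q[:,0],[3,97]).round(1),"y",np.percentile(q[:,1],[3,97]).round(1),"z",np.percentile(q[:,2],[3,50,97]).round(1))
p=proj(g,[521,68,60])[0].astype(int)
cv2.imwrite("pics/end.png",cv2.resize(g["img"][p[1]-40:p[1]+40,p[0]-50:p[0]+50],(750,600),interpolation=cv2.INTER_CUBIC)[:,:,::-1])
E
```

```text
time_s: 31.35
ee_pos: [516.8, 45.5, 72.5]
tool_rot: [-3.141, -0.003, 1.296]
ft_force: [-5.3, 2.4, 22.9]
width: 50.8
grip_force: 65.4
plates top 172 x [-20.5  19. ] y [-0.6 20.9] z [62.5 69.3 74.4]
block top 187 x [-19.2  18.4] y [21.9 56.9] z [57.7 60.2 62.7]
wedge head 423 x [-35.   35.2] y [-18.2   2.6] z [ 78.7 101.5 108.3]
```

View pics/end.png

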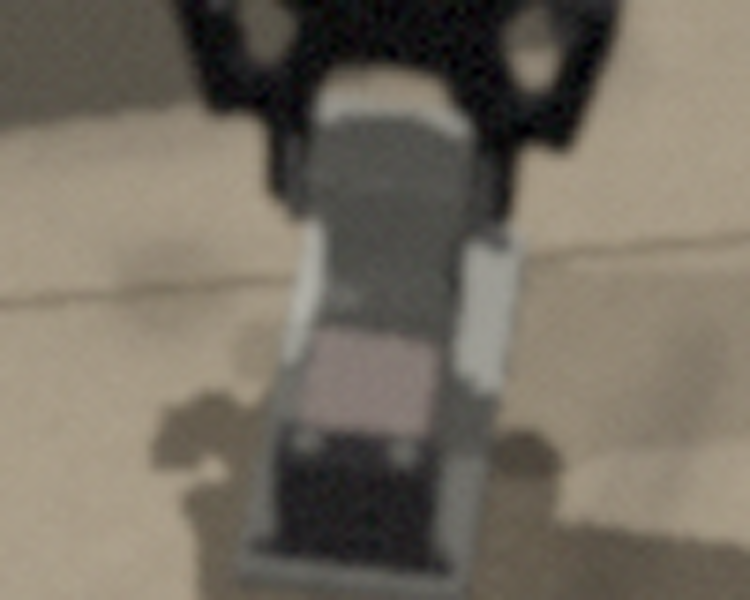

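The picture shows the wedge gripped upright at (390,160), the plates at (385,260), and the block at (370,380) against the stop at (355,490). It is steady at about 22 N, so I hand in.

```bash
python3 -c "
from plant import finish_job
print(finish_job())"
```

```text
the job is handed in; nothing more can be done
None
```

I handed the job in at 31.4 s: block against the stop, plates 1 and 2 upright on the bed floor, and the wedge jammed, still gripped and pressed in at about 22 N (a little over the suggested 10–20 N); no verdict came back.

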